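# Set the sprung tweezers to the gauge plate

## Task

Draw the sprung steel tweezers up out of the wooden holder, leaving the two tools beside them standing in it. Set them for 15 mm eyelets on the dark gauge plate: hold them upright, tips down and 15 mm apart, one tip squarely over each white strip, about 10 mm above the plate and not touching it. Finish while still holding them there, with the gap steady; do not put them down or let go.

Things in the scene. Friction and masses are not known exactly. Their poses are not given: they have to be found in the camera images.
- holder: Fixed light-wood tool block, 150 (x) x 66 (y) x 50 mm high, left or right of the robot, yaw up to 0.5 rad. Origin: centre of its underside; z up. Three wells 45 mm deep (floor 5 mm above the table) along its x axis: the middle one (x = 0), a slot 16 x 51 mm (x, y), holds the tweezers; the square ones at x = -47 and +47 mm hold awl and punch.
- tweezers: Sprung steel tweezers, 134 mm long, about 75 g, standing upright, tips down, in the holder's middle slot, axes parallel to the holder's. Origin: midway between the tips, at the tip ends; z up to the joined end (top at z = 134 mm), y from right leg to left leg, x through the thickness (legs 9 to 12 mm). The legs turn together on hinges at z = 130, y = +-5 mm; closing lifts the tips under 2 mm.
- boss_left (a point): Outer face of the left leg's black rounded thumb boss (16 mm long in x, 12 mm high; a like one on the right leg), at z = 88 mm of the tweezers, 38 mm above the holder's top. Open, 36 mm over both bosses; about 29 mm gives the 15 mm tip gap (a gripper may read 0.5 to 1 mm less, as contacts give), 24.5 mm all but shuts it. Each finger meets about 3 N when open, 6 N at 15 mm. 46 mm of tweezers rise above the bosses, between the fingers.
- leg_left (a joint): Turn of the left leg about its hinge (rad); the right leg always turns equally. 0 = open (36 mm gap), grows as squeezed: 0.081 at the 15 mm gap, 0.136 all but shut. Tip gap in mm is about 36 - 260 x value.
- tip_left (a point): Middle of the end face of the left leg's tip (9 mm in x, 4 mm thick in y; its inner face is 2 mm nearer the other tip). The two tip points are 40 mm apart when open (36 mm gap) and 19 mm apart at the 15 mm gap.
- tip_right (a point): The same point of the right leg's tip.
- gauge: Fixed dark steel gauge plate on the table, 80 (x) x 70 (y) x 10 mm thick, on the other side from the holder, yaw up to 0.5 rad. Two flat white strips on top run along its x axis, each 50 mm long and 4 mm wide, centred at y = +9.5 and -9.5 mm: 15 mm apart between inner edges. Origin: centre of its underside; z up.
- gauge_mid (a point): Centre of the gauge plate's top face (10 mm above the table), midway between the strips; axes as the plate's.
- awl: Awl standing spike up in the holder's well at x = -47 mm: dark wooden handle 21 mm across and 60 mm long, steel spike 35 mm above it (top 100 mm above the table). Origin: bottom of the handle. To be left standing.
- punch: Round dark steel punch, 21 mm across, 93 mm long, standing in the holder's well at x = +47 mm (top 98 mm above the table). Origin: its bottom. To be left standing.
Mind the look-alikes: they are no part of the job. Leave any yellow look-alike of the tweezers alone.

How it is judged:
By the outcome, as a careful person would: the job done as asked, in the order asked, and still so for the second after the job is handed in, while the arm keeps its last pose, push and grip.
It also fails if it takes over 38 s, if anything falls off the work surface, if the arm or the gripper's body presses on something with over 40 N, if the wrist force passes 120 N, or if a joint passes its speed limit or range.

## Robot

A 7-joint arm with a two-finger parallel gripper is mounted at the origin on the work surface. World frame = base frame: x ahead of the robot, y to its left, z up, the work surface at z = 0. Lengths are in mm, angles in rad, forces in N, time in s.
With the tool pointing down it reaches from about 425 to 875 mm from the base axis. Payload 8.4 kg.
Tool frame: the origin (TCP) lies between the finger pads; the fingertips stand 22 mm ahead of it and the grasp point (between the pads) lies 3 mm ahead of it (bot.tip_reach is the distance from the TCP to the fingertips, in mm); z points along the fingers, y is the direction in which the jaws open and shut (so a half turn about z gives the same grasp; the last joint's range is limited). The gripper opens to 85 mm and grips with 20 to 120 N. Pads are 22 mm wide; open, the fingers measure 114 mm over their backs; the gripper's body (76 mm by 85 mm) begins 54 mm behind the grasp point. The pads swing forward as they close: fully open they stand 13 mm farther back than shut.
Start: joints at [1.036, 0.333, 0.04, 1.465, -0.013, 1.343, -0.059], TCP at [274.363, -589.228, 253.308] pointing down, gripper open.
Joint ranges: [-2.58, 2.58], [-0.38, 2.09], [-1.3, 1.39], [0.25, 2.4], [-1.5, 4.64], [0.08, 2.09], [-2.65, 2.65]. Speed limits (rad/s): [2.22, 2.22, 2.79, 2.79, 3.14, 3.14, 3.14].

## Interface

Orientations are given as a unit quaternion [x, y, z, w].
In Python, from plant import bot, vision gives the robot as it stands.
- The arm moves only by the tool arm_command, never from a script. Its argument "motion" is a list of rows, each a list of 2 entries, a list of its own where there are three numbers: the shift along the tool's x, y, z in m, then the turn about the tool's z in degrees. A call has 1 to 8 rows; each row shifts and turns the commanded pose from where the row before left it, along the tool's axes as they then stand; what a row does not reach is not made up. A row lasts 1/12 s, in which the tool goes at most 41.7 mm and 7.16 degrees, less where a joint would pass 70% of its speed; a pose out of reach is approached as far as the arm can. A call with a gripper value outside its range is refused whole. "grip" is the finger opening in m, from 0 to 0.0854, set as the call begins (left out, the last holds). The fingers move at their own pace and stop on an object; "squeeze" is the grip in N (left out, the last holds). Time passes only in rows, so rows that do not move let the fingers close. It gives the time, the measured TCP pose, the force and the opening at its end, in the units of the state.
- bot.get_state(): the state, without advancing time (a new reading comes with each control period).
- vision.grab_frame(name): name is "side" or "top" or "wrist"; returns (picture, depth): 384x512x3 uint8, red, green, blue; 384x512 float32, mm along the optical axis (not along the pixel's ray), 0 where there is no reading.
- vision.camera_model(name): a dict with "fx", "fy", "cx", "cy" (pixels), "world_to_cam" (4x4, takes a point from world to camera coordinates). Camera axes: x right, y down, z forward; pixel columns grow to the right and rows downward; lengths in mm; the calibration is good to about 2 mm. The wrist camera is an equidistant fisheye: a pixel r from the principal point sees the ray r / f radians off the axis. A picture is of the moment at which its call begins: read the wrist's pose just before it. camera_model takes no time and is no camera call; for the wrist camera it gives the pose at the moment of the call.
- bot.finish_job(): hands the job in, once; it reports no verdict.
The state is a dict: "time": time; "joints": joint angles; "joint_vel": joint speeds; "tau": joint torques, N m; "eef_pos": TCP position; "orientation": TCP orientation; "contact_force": force on the tool from outside, world axes, zero at the start; "ft_torque": the same for the moment, N m; "opening": finger opening in mm.
Only numpy, scipy, OpenCV 4.12 (cv2) and the standard library are available. Lean on these libraries where they do the work, as an engineer would, in place of code of your own. Each camera call takes 0.05 s, during which the arm holds its last target. There are 200 camera calls.

## Working session

There is one attempt and no reset: what is moved stays moved. The work goes in short steps, Python scripts to look and compute and a tool call to move; the robot and the scene stay as the last step left them, time stands still between calls to the robot, and variables do not carry over. Pictures are saved under pics/ and viewed, about 8 in all and at most 12, crops included, and the job is handed in when it is done.

Besides the shell and the picture viewer there is one more tool, called after ">>>" as name(argument=value, ...), one argument or row to a line, values as JSON. arm_command: Moves the arm, as the interface text tells. Its arguments: {"type":"object","properties":{"motion":{"type":"array","items":{"type":"array"}},"grip":{"type":"number"},"squeeze":{"type":"number"}},"required":["motion"]}

```bash
mkdir -p pics; ls
python3 - <<'E'
from plant import bot, vision
import cv2,numpy as np
s=bot.get_state();print(s)
for n in ("top","side"):
    p,d=vision.grab_frame(n);np.savez(f"pics/{n}1.npz",p=p,d=d)
    m=vision.camera_model(n);print(n,m)
    cv2.imwrite(f"pics/{n}1.png",p[:,:,::-1])
a=cv2.imread("pics/top1.png");b=cv2.imread("pics/side1.png")
cv2.imwrite("pics/both1.png",np.vstack([a,b])[:, :] if 0 else cv2.resize(np.hstack([a,b]),(800,300)))
E
```

```text
pics
{'time': 0.0, 'joints': array([ 1.03579033,  0.33387496,  0.03988633,  1.46624876, -0.01335558,
        1.34329049, -0.05851225]), 'joint_vel': array([-6.61935342e-05,  1.65372829e-03, -1.04448495e-03,  3.35704085e-04,
        2.27480367e-04, -1.80204695e-03, -3.70633319e-04]), 'tau': array([ 6.43357453e-05, -6.58542895e+01,  1.36577670e+00, -4.05575180e+01,
        1.68707594e-02,  1.24770313e-02, -1.38776483e-05]), 'eef_pos': array([ 274.17697378, -588.89638182,  252.45566718]), 'orientation': array([ 9.76355983e-01,  2.16167500e-01, -2.41665317e-04, -7.39821280e-04]), 'contact_force': array([-1.3232499 , -0.08483664,  0.68906553]), 'ft_torque': array([ 0.0190877 ,  0.03140812, -0.02195248]), 'opening': 85.18930483543683}
top {'fx': 356.29897180761395, 'fy': 356.29897180761395, 'cx': 255.28206297079893, 'cy': 185.74168518684695, 'world_to_cam': array([[ 1.27744287e-01, -9.91807132e-01,  9.96897219e-05,
        -8.54420963e+01],
       [-9.70497889e-01, -1.25020389e-01, -2.06164374e-01,
         5.12246189e+02],
       [ 2.04487759e-01,  2.62395723e-02, -9.78517369e-01,
         6.59550795e+02],
       [ 0.00000000e+00,  0.00000000e+00,  0.00000000e+00,
         1.00000000e+00]])}
side {'fx': 366.5945978182667, 'fy': 366.5945978182667, 'cx': 248.92321681916837, 'cy': 192.41510986555264, 'world_to_cam': array([[ 8.67438523e-01, -4.97542393e-01, -1.40562053e-03,
        -4.86141991e+02],
       [-3.47051312e-01, -6.03036194e-01, -7.18263695e-01,
         2.44173798e+02],
       [ 3.56518998e-01,  6.23537422e-01, -6.95769565e-01,
         5.50429346e+02],
       [ 0.00000000e+00,  0.00000000e+00,  0.00000000e+00,
         1.00000000e+00]])}
```

View pics/both1.png

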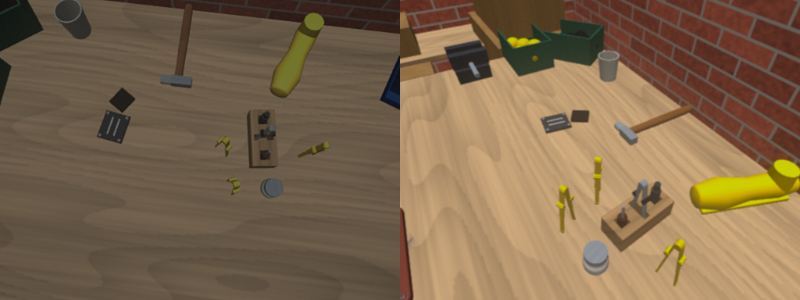

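The top view shows the holder near (337,178) in full-size pixels, the gauge near (146,161), and three yellow look-alikes standing around the holder. The side view agrees. Next I measure these.

```bash
cat > h.py <<'E'
import numpy as np, cv2
from plant import bot, vision
def cloud(n,d,m=None):
    m=m or vision.camera_model(n); v,u=np.mgrid[:384,:512]
    P=np.stack([(u-m['cx'])/m['fx']*d,(v-m['cy'])/m['fy']*d,d],-1)
    T=np.linalg.inv(m['world_to_cam']); return P@T[:3,:3].T+T[:3,3]
def rect(p):
    r=cv2.minAreaRect(p[:,:2].astype(np.float32)); return r
E
python3 - <<'E'
from h import *
for n,hb,gb in (("top",(290,400,130,220),(115,185,130,190)),("side",(240,370,220,330),(170,230,130,180))):
    f=np.load(f"pics/{n}1.npz");p,d=f['p'],f['d'];W=cloud(n,d);hsv=cv2.cvtColor(p,cv2.COLOR_RGB2HSV)
    def box(b):
        k=np.zeros(d.shape,bool);k[b[2]:b[3],b[0]:b[1]]=1;return k&(d>0)
    H=box(hb)&(abs(W[...,2]-50)<6); print(n,"holder top",H.sum(),rect(W[H]),W[H].mean(0))
    T=box(hb)&(W[...,2]>65)&(hsv[...,1]<110)
    for z0 in (70,80,90,100,110,120,128):
        q=W[T&(abs(W[...,2]-z0-3)<5)]
        if len(q): print(z0,len(q),q.mean(0).round(1),q.min(0).round(),q.max(0).round())
    G=box(gb); wh=G&(p.min(-1)>120)&(hsv[...,1]<50)
    c,l,st,ce=cv2.connectedComponentsWithStats(wh.astype(np.uint8))
    for i in range(1,c):
        if st[i,4]>8: print("strip",st[i],W[l==i].mean(0).round(1),rect(W[l==i]))
    D=G&(W[...,2]>5)&(W[...,2]<15); print("plate",D.sum(),rect(W[D]),W[D].mean(0))
a=np.load("pics/top1.npz")['p'][...,::-1];b=np.load("pics/side1.npz")['p'][...,::-1]
cv2.imwrite("pics/crop1.png",np.hstack([cv2.resize(a[120:230,260:440],(396*1,242)),cv2.resize(b[220:330,200:380],(396,242))]))
E
```

```text
top holder top 1758 ((551.568603515625, -206.26861572265625), (184.79086303710938, 162.6887969970703), 67.81422424316406) [ 557.49757418 -181.00070338   49.08313805]
70 41 [ 579.6 -174.9   72.9] [ 514. -196.   68.] [ 613. -165.   78.]
80 52 [ 594.3 -176.8   81.4] [ 514. -196.   78.] [ 618. -166.   88.]
90 102 [ 575.3 -175.9   95.2] [ 514. -199.   88.] [617. -95.  98.]
100 45 [ 561.5 -177.2  100.5] [ 515. -196.   98.] [ 615. -165.  107.]
110 19 [ 557.4 -165.6  112.7] [ 521. -191.  108.] [568. -88. 117.]
120 17 [ 557.8 -171.2  123.1] [ 525. -189.  119.] [566. -89. 128.]
128 44 [ 559.8 -174.7  132. ] [ 525. -189.  126.] [571. -84. 136.]
plate 1388 ((571.654052734375, 221.82254028320312), (71.4054946899414, 121.2306900024414), 81.35594177246094) [560.20410211 222.64516988   9.88473559]
side holder top 2869 ((521.116455078125, -156.01681518554688), (223.5172119140625, 135.8971405029297), 9.814929008483887) [ 531.41625556 -192.69365287   49.47351213]
70 112 [ 573.3 -183.6   73. ] [ 512. -197.   68.] [ 615. -168.   78.]
80 114 [ 581.7 -180.7   81.7] [ 512. -196.   78.] [ 619. -165.   88.]
90 162 [ 573.8 -182.    94.6] [ 513. -200.   89.] [ 616. -165.   98.]
100 102 [ 561.7 -185.   101. ] [ 512. -198.   98.] [ 613. -167.  108.]
110 45 [ 560.5 -185.7  113. ] [ 555. -192.  108.] [ 569. -173.  118.]
120 48 [ 559.7 -186.   123.3] [ 555. -191.  118.] [ 569. -174.  128.]
128 61 [ 559.2 -185.6  131.2] [ 554. -190.  126.] [ 568. -175.  136.]
strip [191 151  17   4  18] [554.7 234.2   9.8] ((555.6641845703125, 234.5171661376953), (4.903879642486572, 39.17940139770508), 80.4098129272461)
strip [191 155  20   5  24] [550.6 214.9  10.4] ((551.1002807617188, 214.59207153320312), (5.005984783172607, 46.29389190673828), 79.13506317138672)
plate 812 ((572.8887939453125, 220.2089080810547), (74.31922912597656, 126.36846923828125), 81.26553344726562) [561.42945859 220.82225847   9.71041834]
```

View pics/crop1.png

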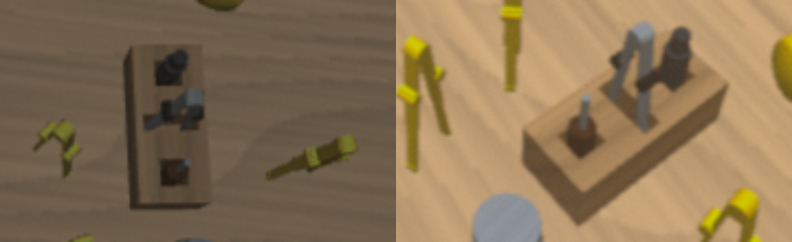

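The crops show grey tweezers in the middle slot, with the punch (top of the left crop) and awl on either side. I'll refine the fits and check how much room the look-alikes leave.

Run:
```python
from h import *
for n,hb in (("top",(290,400,130,220)),("side",(240,370,200,330))):
    f=np.load(f"pics/{n}1.npz");p,d=f['p'],f['d'];W=cloud(n,d);hsv=cv2.cvtColor(p,cv2.COLOR_RGB2HSV)
    z=W[...,2]
    def big(M):
        c,l,st,ce=cv2.connectedComponentsWithStats(M.astype(np.uint8),connectivity=4);return l==1+st[1:,4].argmax()
    x,y=W[...,0],W[...,1]
    M=(d>0)&(abs(z-50)<4)&(abs(x-563)<100)&(abs(y+180)<70)
    H=big(M);q=W[H];r=rect(q[:]);print(n,"holder",H.sum(),r,np.median(q[:,2]))
    L=(d>0)&(abs(x-563)<90)&(abs(y+180)<45)
    yel=(hsv[...,1]>150)&(hsv[...,0]>20)&(hsv[...,0]<38)
    for nm,k in (("punchtop",L&(z>94)&(z<101)&(x>595)&~yel),("handle",L&(z>58)&(z<66)&(x<540)&~yel),("spike",L&(z>75)&(z<102)&(x<535)&~yel),
      ("twtop",L&(z>125)&(z<142)&~yel&(abs(x-561)<20)),("twtop2",L&(z>136)&(z<142)&~yel&(abs(x-561)<20)),("boss",L&(z>87)&(z<100)&(abs(x-560)<20)&(p.max(-1)<75))):
        if k.sum(): print(nm,k.sum(),W[k].mean(0).round(1),rect(W[k]))
    Y=(d>0)&yel&(abs(x-560)<180)&(abs(y+180)<180)&(z>10)&(z<160)
    c,l,st,ce=cv2.connectedComponentsWithStats(Y.astype(np.uint8))
    for i in range(1,c):
        if st[i,4]>20: q=W[l==i];print("yel",st[i,4],q.min(0).round(),q.max(0).round())
    B=(d>0)&(abs(x-556)<30)&(abs(y-224)<25)&(abs(z-10)<4)
    g=p.min(-1).astype(float); g[~B]=0; t=np.percentile(g[B],80); print("thr",t,g[B].max())
    S=(B&(g>0.6*g[B].max()))
    c,l,st,ce=cv2.connectedComponentsWithStats(S.astype(np.uint8))
    for i in range(1,c):
        if st[i,4]>5: print("strip",st[i],W[l==i].mean(0).round(1),rect(W[l==i]))
    P=big((d>0)&(z>6)&(z<14)&(abs(x-556)<60)&(abs(y-224)<60)&(hsv[...,2]<95));print("plate",rect(W[P]),P.sum())
```

```text
top holder 1650 ((563.407470703125, -181.61367797851562), (150.29129028320312, 66.92456817626953), 7.941575050354004) 49.1011423195294
punchtop 43 [ 609.6 -174.8   96.7] ((610.1957397460938, -175.04367065429688), (12.428004264831543, 13.054404258728027), 74.67644500732422)
handle 70 [ 515.8 -186.5   63.8] ((516.2535400390625, -186.91526794433594), (20.121906280517578, 17.990577697753906), 31.800161361694336)
spike 20 [ 516.2 -187.2   92.5] ((516.5368041992188, -187.35247802734375), (5.254174709320068, 5.0076775550842285), 2.5514371395111084)
twtop 82 [ 562.2 -180.   134.5] ((563.4952392578125, -181.0608673095703), (15.639405250549316, 15.081908226013184), 11.73646068572998)
twtop2 38 [ 563.3 -181.4  137.6] ((562.7752685546875, -181.4307861328125), (13.248404502868652, 9.233698844909668), 4.507019519805908)
boss 69 [ 560.5 -177.5   95.7] ((563.2342529296875, -181.22174072265625), (15.937936782836914, 35.152530670166016), 6.714560031890869)
yel 844 [ 685. -263.   30.] [ 740. -190.   76.]
yel 88 [514. -86.  72.] [536. -62. 135.]
yel 233 [ 529. -326.   12.] [ 547. -289.  135.]
yel 38 [50
[... 1344 characters left out ...]
512695312, -183.29269409179688), (16.067420959472656, 32.537044525146484), 8.430130004882812)
yel 377 [507. -98.  10.] [539. -68. 134.]
yel 1627 [ 684. -268.   10.] [ 740. -194.   78.]
yel 555 [ 407. -127.   10.] [ 446. -103.  137.]
yel 541 [ 528. -329.   10.] [ 554. -291.  135.]
thr 112.0 147.0
strip [188 150  21   7  58] [553.3 234.5   9.8] ((553.3709106445312, 234.8583221435547), (13.534883499145508, 50.45368957519531), 79.90912628173828)
strip [190 154  22   7  61] [550.9 215.7   9.8] ((551.529296875, 216.23977661132812), (12.84389877319336, 50.9526252746582), 81.83299255371094)
plate ((549.8751831054688, 222.01051330566406), (70.85504913330078, 75.75787353515625), 80.80736541748047) 410
```

Holder centre is about (562.9, -181.7), yaw 7.8°. The gauge is about (552, 225), yaw -8.6°. Both agree with the given sizes and heights. Now I move to hover over the holder.

>>> arm_command(
  motion=[
    [[0.0271, -0.01545, 0], 0],
    [[0.0271, -0.01545, 0], 0],
    [[0.0271, -0.01545, 0], 0],
    [[0.0271, -0.01545, 0], 0],
    [[0.0271, -0.01545, 0], 0],
    [[0.0271, -0.01545, 0], 0],
    [[0.0271, -0.01545, 0], 0],
    [[0.0271, -0.01545, 0], 0],
  ],
  grip=0.085,
)

```text
time: 0.77
eef_pos: [419.2, -384.2, 253.0]
orientation: [0.976, 0.216, -0.0, -0.0]
contact_force: [0.2, -0.3, -0.7]
opening: 85.1
```

>>> arm_command(
  motion=[
    [[0.0271, -0.01545, 0], 0],
    [[0.0271, -0.01545, 0], 0],
    [[0.0271, -0.01545, 0], 0],
    [[0.0271, -0.01545, 0], 0],
    [[0.0271, -0.01545, 0], 0],
    [[0.0271, -0.01545, 0], 0],
    [[0.0271, -0.01545, 0], 0],
    [[0.0271, -0.01545, 0], 0],
  ],
)

```text
time: 1.43
eef_pos: [563.6, -180.7, 253.0]
orientation: [0.976, 0.216, -0.0, -0.0]
contact_force: [1.7, -0.5, 0.1]
opening: 85.4
```

>>> arm_command(
  motion=[
    [[0, 0, 0.01], 5.73],
    [[0, 0, 0.01], 5.73],
    [[0, 0, 0.01], 5.73],
    [[0, 0, 0], 0],
    [[0, 0, 0], 0],
    [[0, 0, 0], 0],
  ],
)

```text
time: 1.93
eef_pos: [563.2, -182.2, 223.8]
orientation: [0.998, 0.069, 0.0, 0.0]
contact_force: [-0.8, 0.3, 0.9]
opening: 85.2
```

```bash
cat >> h.py <<'E'
def pose():
    s=bot.get_state();q=s['orientation'];a=np.degrees(2*np.arctan2(q[1],q[0]));return s,s['eef_pos'],a
def go(xy,ang):
    s,p,a=pose();r=np.radians(a);dx,dy=np.array(xy)-p[:2]
    print("t",s['time'],"pos",p.round(2),"a",round(a,2),"q",s['orientation'].round(4),"F",s['contact_force'].round(1),"open",round(s['opening'],2))
    print("tool shift mm",round(dx*np.cos(r)+dy*np.sin(r),2),round(dx*np.sin(r)-dy*np.cos(r),2),"turn",round(a-ang,2))
E
python3 - <<'E'
from h import *
go((562.9,-181.7),7.8)
m=vision.camera_model("wrist");p,d=vision.grab_frame("wrist");np.savez("pics/w1.npz",p=p,d=d,m=m['world_to_cam'],k=[m[i] for i in('fx','cx','cy')])
cv2.imwrite("pics/w1.png",p[...,::-1])
E
```

```text
t 1.9333 pos [ 563.18 -182.21  223.77] a 7.96 q [9.976e-01 6.940e-02 1.000e-04 0.000e+00] F [-0.8  0.3  0.9] open 85.15
tool shift mm -0.21 -0.54 turn 0.16
```

View pics/w1.png

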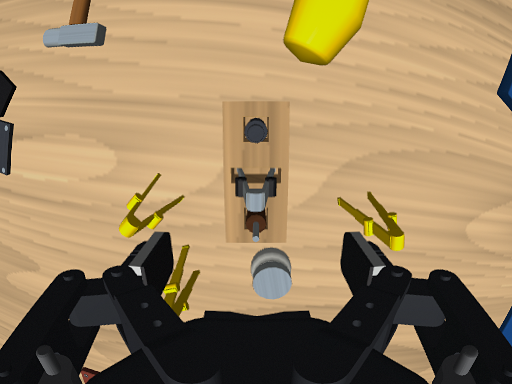

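The wrist view shows the tweezers centred between the fingers, with the bosses near (240,187) and (270,187). The jaw axis lines up with the legs and the look-alikes are clear of the fingers. I descend and close gently.

>>> arm_command(
  motion=[
    [[0, 0, 0.016], 0],
    [[0, 0, 0.016], 0],
    [[0, 0, 0.016], 0],
    [[0, 0, 0.016], 0],
    [[0, 0, 0.016], 0],
    [[0, 0, 0.016], 0],
    [[0, 0, 0.016], 0],
    [[0, 0, 0.016], 0],
  ],
)

```text
time: 2.65
eef_pos: [563.5, -182.4, 95.4]
orientation: [0.998, 0.069, 0.001, 0.0]
contact_force: [-0.2, 0.3, -0.2]
opening: 85.0
```

>>> arm_command(
  motion=[
    [[0, 0, 0], 0],
    [[0, 0, 0], 0],
    [[0, 0, 0], 0],
    [[0, 0, 0], 0],
    [[0, 0, 0], 0],
    [[0, 0, 0], 0],
  ],
  grip=0.042,
  squeeze=25,
)

```text
time: 3.15
eef_pos: [563.5, -182.2, 96.2]
orientation: [0.998, 0.068, 0.001, 0.0]
contact_force: [0.6, 0.1, 0.5]
opening: 42.3
```

>>> arm_command(
  motion=[
    [[0, 0, 0], 0],
    [[0, 0, 0], 0],
    [[0, 0, 0], 0],
    [[0, 0, 0], 0],
    [[0, 0, 0], 0],
    [[0, 0, 0], 0],
  ],
  grip=0.029,
)

```text
time: 3.65
eef_pos: [563.8, -182.5, 96.2]
orientation: [0.998, 0.068, 0.001, 0.0]
contact_force: [-0.7, -1.5, 5.2]
opening: 29.2
```

Run:
```python
from h import *
go((562.9,-181.7),7.8)
p,d=vision.grab_frame("wrist");w=p
s,_=vision.grab_frame("side")
cv2.imwrite("pics/g2.png",np.hstack([cv2.resize(w[90:330,100:420],(400,300)),cv2.resize(s[210:330,200:360],(400,300))])[...,::-1])
```

```text
t 3.65 pos [ 563.75 -182.52   96.17] a 7.77 q [9.977e-01 6.780e-02 8.000e-04 4.000e-04] F [-0.7 -1.5  5.2] open 29.25
tool shift mm -0.73 -0.93 turn -0.03
```

View pics/g2.png

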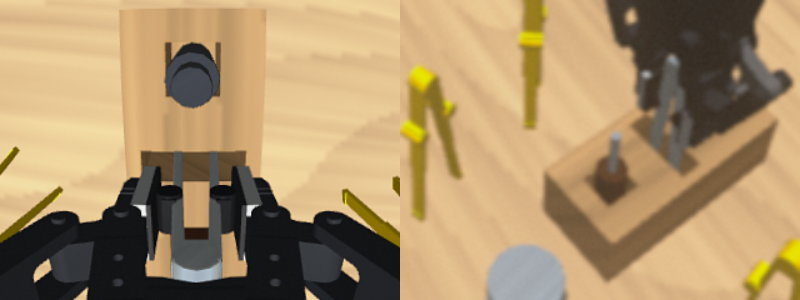

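The pads sit on both black bosses, in the left crop near (165,195) and (225,195), and the punch and awl are untouched. I lift straight up, slowly at first.

>>> arm_command(
  motion=[
    [[0, 0, -0.003], 0],
    [[0, 0, -0.005], 0],
    [[0, 0, -0.008], 0],
    [[0, 0, -0.01], 0],
    [[0, 0, -0.01], 0],
    [[0, 0, -0.01], 0],
    [[0, 0, -0.01], 0],
    [[0, 0, -0.004], 0],
  ],
)

```text
time: 4.42
eef_pos: [563.9, -182.3, 157.7]
orientation: [0.998, 0.068, 0.001, 0.0]
contact_force: [-0.5, -0.6, 0.7]
opening: 28.9
```

>>> arm_command(
  motion=[
    [[0, 0, -0.01], 0],
    [[0, 0, -0.014], 0],
    [[0, 0, -0.018], 0],
    [[0, 0, -0.018], 0],
    [[0, 0, -0.016], 0],
    [[0, 0, -0.012], 0],
    [[0, 0, -0.006], 0],
    [[0, 0, 0], 0],
  ],
)

```text
time: 5.08
eef_pos: [563.6, -182.2, 250.7]
orientation: [0.998, 0.068, 0.001, 0.0]
contact_force: [1.0, 0.2, -1.1]
opening: 29.2
```

Run:
```python
from h import *
go((552,225.2),-8.6)
w,_=vision.grab_frame("wrist")
s,_=vision.grab_frame("side")
cv2.imwrite("pics/g3.png",np.hstack([cv2.resize(w[90:330,100:420],(400,300)),cv2.resize(s[150:330,190:430],(400,300))])[...,::-1])
```

```text
t 5.0833 pos [ 563.61 -182.19  250.73] a 7.78 q [9.977e-01 6.780e-02 9.000e-04 3.000e-04] F [ 1.   0.2 -1.1] open 29.24
tool shift mm 43.63 -405.21 turn 16.38
```

View pics/g3.png

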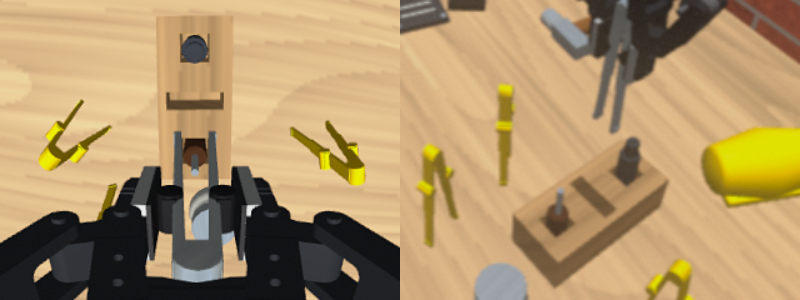

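The tweezers are out and hanging free, with the awl and punch still standing. I carry them to the gauge at this height, with the tips at about z 160.

>>> arm_command(
  motion=[
    [[0.0006, -0.006, 0], 0],
    [[0.0015, -0.014, 0], 0],
    [[0.0024, -0.022, 0], 0],
    [[0.0032, -0.03, 0], 0],
    [[0.0036, -0.033, 0], 0],
    [[0.0036, -0.033, 0], 0],
    [[0.0036, -0.033, 0], 0],
    [[0.0036, -0.033, 0], 0],
  ],
)

```text
time: 5.85
eef_pos: [556.4, 26.1, 248.8]
orientation: [0.998, 0.068, -0.0, -0.0]
contact_force: [1.0, 0.4, -1.0]
opening: 29.3
```

>>> arm_command(
  motion=[
    [[0.0036, -0.033, 0], 0],
    [[0.0036, -0.033, 0], 0],
    [[0.0036, -0.033, 0], 0],
    [[0.0032, -0.03, 0], 0],
    [[0.003, -0.028, 0], 0],
    [[0.0024, -0.022, 0], 0],
    [[0.0014, -0.014, 0], 0],
    [[0.0008, -0.008, 0], 0],
  ],
)

```text
time: 6.52
eef_pos: [549.7, 228.9, 248.7]
orientation: [0.998, 0.07, -0.001, -0.001]
contact_force: [-0.3, -0.3, -1.4]
opening: 29.1
```

>>> arm_command(
  motion=[
    [[0, 0, 0.006], 2],
    [[0, 0, 0.012], 3.2],
    [[0, 0, 0.014], 4],
    [[0, 0, 0.014], 4],
    [[0, 0, 0.012], 2],
    [[0, 0, 0.008], 1.2],
    [[0, 0, 0.004], 0],
    [[0, 0, 0], 0],
  ],
)

```text
time: 7.18
eef_pos: [551.0, 224.9, 178.4]
orientation: [0.997, -0.075, -0.001, 0.0]
contact_force: [-0.9, 0.1, 0.1]
opening: 29.0
```

Run:
```python
from h import *
go((552,225.2),-8.6)
out=[]
for n in("top","side","wrist"):
    m=vision.camera_model(n);p,d=vision.grab_frame(n);np.savez(f"pics/{n}4.npz",p=p,d=d,m=m['world_to_cam'],k=[m[i] for i in('fx','cx','cy')]);out.append(p)
t=out[0][90:210,70:230];s=out[1][60:180,130:290];w=out[2]
cv2.imwrite("pics/g4.png",np.vstack([np.hstack([cv2.resize(t,(400,300)),cv2.resize(s,(400,300))]),np.hstack([cv2.resize(w[90:330,100:420],(400,300)),np.zeros((300,400,3),np.uint8)])])[...,::-1])
```

```text
t 7.1833 pos [550.97 224.89 178.38] a -8.56 q [ 9.972e-01 -7.460e-02 -8.000e-04  4.000e-04] F [-0.9  0.1  0.1] open 29.0
tool shift mm 0.97 -0.46 turn 0.04
```

View pics/g4.png

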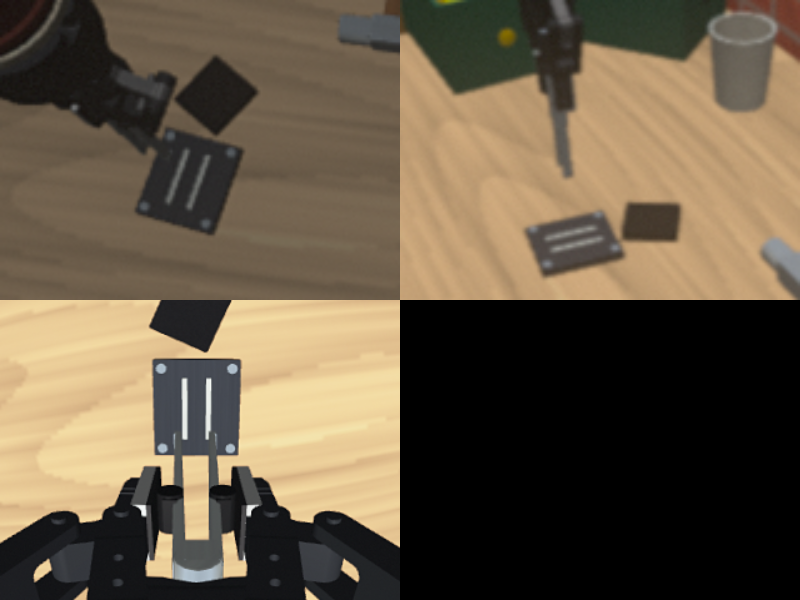

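The tweezers hang over the gauge, and the wrist crop shows the tips converging near the strip line. I now measure tips, strips and tilt from the wrist and side depth.

```bash
cat >> h.py <<'E'
def wcloud(d,M,k):
    f,cx,cy=k;v,u=np.mgrid[:384,:512];a=(u-cx)/f;b=(v-cy)/f;r=np.hypot(a,b)+1e-9;t=np.tan(r)/r
    P=np.stack([a*t*d,b*t*d,d],-1);T=np.linalg.inv(M);return P@T[:3,:3].T+T[:3,3]
g0=np.radians(-8.6);GX=np.array([np.cos(g0),np.sin(g0)]);GY=np.array([-np.sin(g0),np.cos(g0)]);GC=np.array([552,225.2])
def gauge(W): e=W[...,:2]-GC;return np.stack([e@GX,e@GY,W[...,2]],-1)
def meas(tag,ztip):
    for n in("wrist","side","top"):
        f=np.load(f"pics/{n}{tag}.npz");p,d=f['p'],f['d'];k=f['k']
        W=wcloud(d,f['m'],k) if n=="wrist" else cloud(n,d,dict(world_to_cam=f['m'],fx=k[0],fy=k[0],cx=k[1],cy=k[2]))
        G=gauge(W);x,y,z=np.moveaxis(G,-1,0);ok=(d>0)&(abs(x)<40)&(abs(y)<35)
        for zz in range(int(ztip)-6,int(ztip)+80,8):
            for sd in(1,-1):
                q=G[ok&(abs(z-zz)<4)&(y*sd>0)&(abs(y)<22)&(abs(x)<25)]
                if len(q)>3: print(n,"z",zz,"L"if sd>0 else"R",len(q),"med",np.median(q,0).round(1),"x",np.percentile(q[:,0],[3,97]).round(1),"y",np.percentile(q[:,1],[3,97]).round(1),"zmin",q[:,2].min().round(1))
        B=ok&(abs(z-10)<5);mx=p.min(-1)
        if B.sum()>100:
            S=B&(mx>0.6*mx[B&(abs(x)<20)].max())&(abs(x)<30)&(abs(y)<16)
            for sd in(1,-1):
                q=G[S&(y*sd>0)]
                if len(q)>10: pf=np.polyfit(q[:,0],q[:,1],1);print(n,"strip",len(q),q.mean(0).round(1),"x",q[:,0].min().round(),q[:,0].max().round(),"y at0",pf[1].round(2),"slope deg",np.degrees(pf[0]).round(1))
E
python3 -c "
from h import *
meas(4,88)"
```

```text
wrist z 90 L 15 med [ 4.6 11.1 91.8] x [0.9 4.9] y [ 8.8 12.5] zmin 87.5
wrist z 90 R 15 med [ 4.7 -9.6 91.3] x [3.6 4.9] y [-11.7  -8. ] zmin 87.6
wrist z 98 L 23 med [ 4.4 10.7 96.7] x [0.3 4.8] y [ 8.5 12.4] zmin 94.4
wrist z 98 R 21 med [ 4.5 -9.8 97.2] x [3.3 5. ] y [-11.6  -7.8] zmin 94.2
wrist z 106 L 17 med [  4.6   9.6 105.8] x [4.1 5.2] y [ 8.1 11.1] zmin 103.1
wrist z 106 R 21 med [  4.5  -9.  105.4] x [3.8 4.9] y [-11.1  -7.5] zmin 102.3
wrist z 114 L 27 med [  4.5   9.4 114.5] x [3.5 4.9] y [ 7.2 11.3] zmin 110.2
wrist z 114 R 22 med [  4.4  -8.9 113.2] x [4.2 4.9] y [-10.7  -7.2] zmin 110.2
wrist z 122 L 29 med [  4.5   8.9 122.3] x [3.7 4.8] y [ 6.9 10.8] zmin 118.1
wrist z 122 R 27 med [  4.6  -8.8 121.5] x [4.3 5. ] y [-10.3  -7. ] zmin 118.3
wrist z 130 L 29 med [  4.4   8.5 130.3] x [3.7 4.8] y [ 6.6 10.4] zmin 126.8
wrist z 130 R 28 med [  4.5  -8.3 130.9] x [3.8 5. ] y [-10.4  -6.7] zmin 126.2
wrist z 138 L 19 med [  4.7   7.9 136.4] x [4.  6.1] y [6.4 9.9] zmin 134.1
wrist z 138 R 19 med [  4.8  -8.3 136.3] x [3.9 6. ] y [-10.   -6.5] zmin 134.0
wrist z 146 L 35
[... 2741 characters left out ...]
.9  -9.1] zmin 119.8
top z 130 L 4 med [ -3.4   6.  130.9] x [-4.9 -1.4] y [6.  6.9] zmin 127.8
top z 130 R 7 med [ -3.3 -10.9 128.1] x [-4.9 -0.5] y [-11.2  -9.3] zmin 126.1
top z 138 L 5 med [ -4.    5.7 137.2] x [-6.3 -1.7] y [5.2 8.4] zmin 134.9
top z 146 L 6 med [ -6.    5.6 146.7] x [-6.6 -2.7] y [4.3 7.6] zmin 142.3
top z 154 L 7 med [ -5.3   5.3 153.3] x [-7.8 -3.9] y [ 4.4 13.5] zmin 150.2
top z 162 L 14 med [ -6.7   6.9 162.1] x [-10.9  -2.8] y [ 4.1 18.2] zmin 158.5
top z 162 R 5 med [-10.4 -20.6 163.3] x [-11.   -6.9] y [-21.8 -17.2] zmin 159.1
top strip 57 [-0.9  9.5  9.9] x -26.0 25.0 y at0 9.48 slope deg -0.4
top strip 60 [-1.2 -9.6 10.3] x -26.0 24.0 y at0 -9.61 slope deg 0.4
```

Tips hang upright at z ≈ 87 and the gap measures about 16.5 mm, slightly wide. I lower most of the way and close the opening to 28.5 mm.

>>> arm_command(
  motion=[
    [[0, 0, 0.006], 0],
    [[0, 0, 0.01], 0],
    [[0, 0, 0.012], 0],
    [[0, 0, 0.012], 0],
    [[0, 0, 0.01], 0],
    [[0, 0, 0.006], 0],
    [[0, 0, 0.002], 0],
    [[0, 0, 0], 0],
  ],
  grip=0.0285,
)

```text
time: 8.0
eef_pos: [551.2, 225.0, 120.5]
orientation: [0.997, -0.075, -0.001, 0.0]
contact_force: [0.3, -0.0, -1.8]
opening: 28.7
```

>>> arm_command(
  motion=[
    [[0, 0, 0], 0],
    [[0, 0, 0], 0],
    [[0, 0, 0], 0],
    [[0, 0, 0], 0],
  ],
)

```text
time: 8.33
eef_pos: [551.9, 225.2, 121.9]
orientation: [0.997, -0.075, 0.0, -0.0]
contact_force: [0.3, -0.5, -1.1]
opening: 28.6
```

```bash
cat >> h.py <<'E'
def snap(tag):
    for n in("top","side","wrist"):
        m=vision.camera_model(n);p,d=vision.grab_frame(n);np.savez(f"pics/{n}{tag}.npz",p=p,d=d,m=m['world_to_cam'],k=[m[i] for i in('fx','cx','cy')])
def lines(tag,ztip):
    f=np.load(f"pics/wrist{tag}.npz");p,d=f['p'],f['d'];G=gauge(wcloud(d,f['m'],f['k']));x,y,z=np.moveaxis(G,-1,0)
    # per image row: edges of each leg, extrapolated to tip
    px=(d>0)&(abs(x)<8)&(abs(y)<22)&(z>ztip-4)&(z<ztip+55)
    for sd in(1,-1):
        R=[]
        for v in range(384):
            q=G[v][px[v]&(y[v]*sd>0)]
            q=q[abs(q[:,0]-4.6)<1.2] if len(q) else q
            if len(q)>=3:
                w=np.ptp(q[:,1])/(len(q)-1)/2
                R.append([np.median(q[:,2]),q[:,1].min()-w,q[:,1].max()+w,len(q)])
        R=np.array(R);a=np.polyfit(R[:,0],R[:,1],1);b=np.polyfit(R[:,0],R[:,2],1)
        print("leg",sd,len(R),"zmin",R[:,0].min().round(1),"edges at ztip",np.polyval(a,ztip).round(2),np.polyval(b,ztip).round(2),"slopes",a[0].round(3),b[0].round(3))
E
python3 - <<'E'
from h import *
go((552,225.2),-8.6); snap(5)
lines(4,88);lines(5,30);meas(5,30)
w=np.load("pics/wrist5.npz")['p'];s=np.load("pics/side5.npz")['p']
cv2.imwrite("pics/g5.png",np.hstack([cv2.resize(w[150:300,160:360],(400,300)),cv2.resize(s[90:180,160:280],(400,300))])[...,::-1])
E
```

```text
t 8.3333 pos [551.88 225.19 121.86] a -8.62 q [ 9.972e-01 -7.520e-02  4.000e-04 -2.000e-04] F [ 0.3 -0.5 -1.1] open 28.57
tool shift mm 0.11 -0.02 turn -0.02
leg 1 25 zmin 91.1 edges at ztip 8.83 12.52 slopes -0.055 -0.042
leg -1 25 zmin 89.2 edges at ztip -11.93 -7.81 slopes 0.038 0.033
leg 1 23 zmin 33.0 edges at ztip 8.0 11.86 slopes -0.049 -0.044
leg -1 26 zmin 30.4 edges at ztip -11.13 -7.32 slopes 0.025 0.034
wrist z 32 L 16 med [ 4.6 10.9 34.7] x [0.8 4.8] y [ 8.  11.7] zmin 30.7
wrist z 32 R 17 med [ 4.7 -9.6 33.7] x [2.9 4.9] y [-11.   -7.4] zmin 30.2
wrist z 40 L 19 med [ 4.5  9.2 40. ] x [2.  5.1] y [ 7.7 11.6] zmin 36.0
wrist z 40 R 18 med [ 4.6 -9.  40.2] x [4.  4.9] y [-10.8  -7.2] zmin 36.2
wrist z 48 L 17 med [ 4.7  9.  47.7] x [3.7 4.9] y [ 7.4 10.8] zmin 44.6
wrist z 48 R 22 med [ 4.5 -8.7 48.5] x [3.9 4.9] y [-10.5  -7. ] zmin 44.0
wrist z 56 L 25 med [ 4.5  8.6 54.8] x [3.8 4.9] y [ 7.1 10.6] zmin 52.2
wrist z 56 R 21 med [ 4.6 -8.1 56.7] x [4.3 4.9] y [-10.   -6.6] zmin 53.0
wrist z 64 L 28 med [ 4.5  8.4 64.5] x [3.7 5.1] y [ 6.2 10.2] zmin 60.2
wrist z 64 R 29 
[... 2467 characters left out ...]
4  48. ] x [-3.9  3.6] y [-11.1  -9.6] zmin 44.7
top z 56 L 4 med [-2.5  6.7 56.6] x [-3.8 -0.4] y [6.5 8.4] zmin 53.0
top z 56 R 8 med [-1.1 -9.9 57. ] x [-4.1  3.1] y [-10.8  -9.2] zmin 52.2
top z 64 R 7 med [  0.4 -10.1  64.2] x [-3.6  3.9] y [-10.5  -7. ] zmin 61.8
top z 72 L 4 med [-3.8  6.1 73.3] x [-4.6 -1.8] y [5.1 7.4] zmin 69.2
top z 72 R 5 med [-3.7 -9.9 71.5] x [-4.1 -0.9] y [-10.1  -7.7] zmin 68.0
top z 88 L 4 med [-3.5  5.7 87.6] x [-5.8 -2.7] y [5.6 6. ] zmin 84.2
top z 104 L 9 med [ -5.8   7.3 105. ] x [-10.   -3.6] y [ 4.  18.2] zmin 100.3
top strip 37 [-8.8  9.3 10.1] x -26.0 18.0 y at0 9.14 slope deg -1.3
top strip 58 [-0.9 -9.7 10.5] x -25.0 24.0 y at0 -9.7 slope deg -0.7
```

View pics/g5.png

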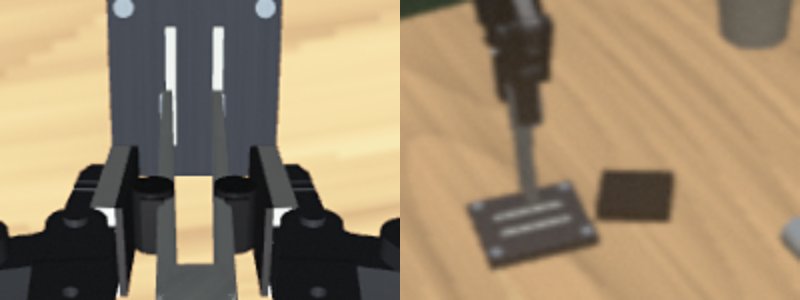

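Gap reads about 15.2 mm at opening 28.57, tips at z ≈ 30. The tips sit about 0.9 mm off towards gauge +y relative to the strips. I lower by 10 mm, shift by 0.7 mm, and trim the grip.

>>> arm_command(
  motion=[
    [[0, 0.0002, 0.002], 0],
    [[0, 0.0002, 0.003], 0],
    [[0, 0.0002, 0.003], 0],
    [[0, 0.0001, 0.002], 0],
    [[0, 0, 0], 0],
    [[0, 0, 0], 0],
    [[0, 0, 0], 0],
    [[0, 0, 0], 0],
  ],
  grip=0.0284,
)

```text
time: 9.15
eef_pos: [551.6, 224.5, 111.5]
orientation: [0.997, -0.075, 0.0, -0.0]
contact_force: [0.1, 0.6, -0.5]
opening: 28.6
```

Run:
```python
from h import *
go((552,225.2),-8.6); snap(6)
lines(6,20.5)
import io,contextlib
b=io.StringIO()
with contextlib.redirect_stdout(b): meas(6,26)
print("\n".join(l for l in b.getvalue().split("\n") if "strip" in l or " z 20" in l or " z 28" in l))
w=np.load("pics/wrist6.npz")['p'];s=np.load("pics/side6.npz")['p']
cv2.imwrite("pics/g6.png",np.hstack([cv2.resize(w[130:230,190:323],(400,300),interpolation=cv2.INTER_NEAREST),cv2.resize(s[90:180,160:280],(400,300))])[...,::-1])
```

```text
t 9.15 pos [551.58 224.47 111.48] a -8.62 q [ 9.972e-01 -7.520e-02  1.000e-04 -1.000e-04] F [ 0.1  0.6 -0.5] open 28.62
tool shift mm 0.31 -0.78 turn -0.02
leg 1 25 zmin 22.4 edges at ztip 7.17 10.96 slopes -0.055 -0.042
leg -1 24 zmin 20.1 edges at ztip -11.88 -7.95 slopes 0.031 0.032
wrist z 20 L 8 med [ 4.5  9.5 22.4] x [4.1 4.7] y [ 7.5 10.9] zmin 20.2
wrist z 20 R 11 med [  4.5 -10.3  22.2] x [4.2 4.8] y [-11.6  -8.4] zmin 19.1
wrist z 28 L 28 med [ 4.3 10.  26.5] x [-2.9  4.9] y [ 7. 11.] zmin 24.2
wrist z 28 R 21 med [  4.5 -10.   27.4] x [1.7 4.9] y [-11.7  -7.9] zmin 24.4
wrist strip 162 [12.6  8.9 10.5] x 2.0 24.0 y at0 8.76 slope deg 0.8
wrist strip 144 [12.8 -9.9 10.6] x -25.0 24.0 y at0 -9.75 slope deg -0.9
side z 20 R 5 med [ -0.7 -11.8  22.6] x [-5.   1.8] y [-13.6 -10.9] zmin 20.4
side z 28 L 4 med [-4.2  7.5 30.4] x [-5.6 -3.7] y [7.  8.8] zmin 26.6
side z 28 R 12 med [ -0.6 -11.1  27.4] x [-4.7  2.9] y [-13.7  -8.1] zmin 24.6
side strip 45 [-1.9  9.5  9.7] x -26.0 25.0 y at0 9.58 slope deg 1.1
side strip 61 [ 0.3 -9.6  9.8] x -26.0 26.0 y at0 -9.59 slope deg -0.6
top z 28 L 8 med [-1.6  7.1 26.9] x [-4.8  2.2] y [6.  9.1] zmin 24.2
top z 28 R 10 med [ -1.7 -11.   27.4] x [-4.5  3. ] y [-12.   -8.9] zmin 24.2
top strip 33 [-12.4   9.2  10.5] x -26.0 4.0 y at0 9.49 slope deg 1.3
top strip 57 [-1.3 -9.7 10.1] x -25.0 24.0 y at0 -9.66 slope deg -0.1
```

View pics/g6.png

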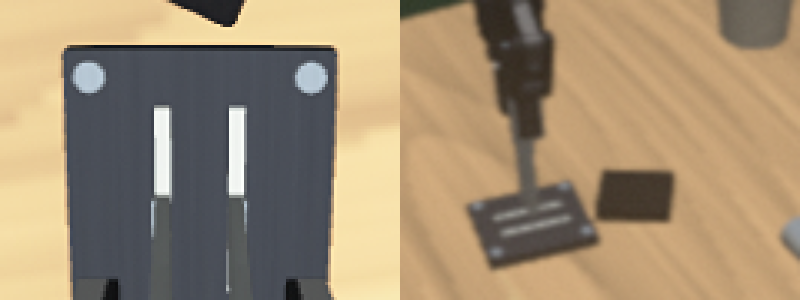

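Left tip spans columns 152–171 over a strip at 153–171, and the right tip 229–248 over a strip at 229–246. The gap is about 15.1 mm, tips at z ≈ 20. I hold still briefly and recheck steadiness before handing in.

>>> arm_command(
  motion=[
    [[0, -0.0002, 0], 0],
    [[0, 0, 0], 0],
    [[0, 0, 0], 0],
    [[0, 0, 0], 0],
    [[0, 0, 0], 0],
    [[0, 0, 0], 0],
    [[0, 0, 0], 0],
    [[0, 0, 0], 0],
  ],
)

```text
time: 9.97
eef_pos: [551.5, 224.6, 111.3]
orientation: [0.997, -0.075, -0.0, -0.0]
contact_force: [-0.2, 0.2, -1.0]
opening: 28.6
```

Run:
```python
from h import *
go((552,225.2),-8.6); snap(7)
lines(7,20.5)
f=np.load("pics/side7.npz");W=cloud("side",f['d']);x,y,z=np.moveaxis(W,-1,0)
for nm,c in(("awl",(515.5,-188)),("punch",(609,-175.5))):
    k=(np.hypot(x-c[0],y-c[1])<14)&(f['d']>0);print(nm,"top z",z[k].max().round(1))
g=[]
for _ in range(4): g.append(bot.get_state()['opening']);vision.grab_frame("wrist")
print(g); print(bot.finish_job())
```

```text
t 9.9667 pos [551.5  224.6  111.33] a -8.62 q [ 0.9972 -0.0752 -0.     -0.    ] F [-0.2  0.2 -1. ] open 28.59
tool shift mm 0.4 -0.67 turn -0.02
leg 1 25 zmin 22.4 edges at ztip 7.33 11.09 slopes -0.054 -0.044
leg -1 27 zmin 20.1 edges at ztip -11.53 -7.85 slopes 0.025 0.033
awl top z 101.0
punch top z 99.1
[28.87916391589427, 28.48122870427559, 28.651358333516836, 28.5132246181676]
the job is handed in; nothing more can be done
None
```

I drew the tweezers out of the holder and am holding them upright over the gauge plate. The job was handed in at about 10 s with the grip still closed on them.

What the last checks showed:

| Check | Result |
|---|---|
| Tip gap | about 15.1–15.2 mm in the wrist depth, steady between the last two looks |
| Gripper opening | about 28.6 mm, readings scattered 28.5–28.9 |
| Tip height | z ≈ 20 mm, about 10 mm above the plate; force readings at noise level |
| Tips over strips | centres within about 0.3 mm of the strips in the wrist view |
| Awl and punch | still standing, tops at about 101 and 99 mm |

**Disagreement on sideways position:** the wrist view and the arm's own position differ by about 0.7 mm. The wrist camera shows the tips centred on the strips, while the arm's position puts the gripper about 0.7 mm to one side. A slight lean of the tweezers (about 0.009 rad) would explain it. I went by the wrist camera because it sees tips and strips together.

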